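# Snap the candle cup onto its stand and keep it pressed

## Robot

A 6-joint arm with a two-finger parallel gripper is mounted at the origin on a cart in front of the work surface, level with it; the furniture and walls round the work are solid. World frame = base frame: x ahead of the robot, y to its left, z up, the work surface at z = 0. Lengths are in m, angles in rad, forces in N, time in s.
With the tool pointing down it reaches from about 0.25 to 0.775 m from the base axis. Payload 4 kg.
Tool frame: the origin (TCP) lies at the very end of the fingers, on their centre line; the grasp point (between the pads) lies 19 mm behind it (env.grasp_offset is the distance from the TCP to the grasp point, in m); z points along the fingers, y is the line along which they close (so a half turn about z gives the same grasp; the last joint's range is limited). The gripper opens to 85 mm and grips with 20 to 120 N. Pads are 22 mm wide; open, the fingers measure 114 mm over their backs; the gripper's body (76 mm by 85 mm) begins 54 mm behind the grasp point. The pads swing forward as they close: fully open they stand 13 mm farther back than shut.
Start: joints at [1.174, 0.087, 1.371, -0, 1.684, -0.103], TCP at [0.159, 0.526, 0.231] pointing down, gripper open.
Joint ranges: [-3.1, 3.1], [-0.76, 2.03], [0.27, 2.55], [-1.08, 4.22], [0.17, 2.65], [-2.57, 2.57]. Speed limits (rad/s): [2.79, 2.79, 3.14, 3.14, 3.14, 3.14].

## Interface

Orientations are given as a unit quaternion [x, y, z, w].
In Python, from plant import env gives the robot as it stands. The module is installed in compiled form; this text tells all that it offers.
- The arm moves only by the tool jog_arm, never from a script. Its argument "increments" is a list of rows, each an object with "dp": the shift along the tool's x, y, z scaled (see below), a list of three; "turn": the turn, a rotation vector about the tool's x, y, z scaled (see below), a list of three. A call has 1 to 5 rows; each row is the pose to reach, as a shift and turn from the pose commanded when the call began, along the tool's axes at that moment; what a row does not reach only later rows make up. The controller multiplies each number of a shift by 500 mm and each number of a turn by 0.5 rad. A row lasts 1/10 s, in which the tool goes at most 50 mm and 8.59 degrees, less where a joint would pass 70% of its speed; a pose out of reach is approached as far as the arm can. A call with a number of a shift or a turn outside -1 to 1 is refused whole. A call with a gripper value outside its range is refused whole. "jaw" is the opening, from 0 (shut) to 1 (fully open), set as the call begins (left out, the last holds). The fingers move at their own pace and stop on an object; "grip_force" is the grip in N (left out, the last holds). Time passes only in rows, so rows that repeat a pose let the fingers close. It gives the time, the measured TCP pose, the force, the opening and the grip force at its end, in the units of the state.
- env.observe(): the state, without advancing time (a new reading comes with each control period).
- env.read_camera(name): name is "side" or "top" or "wrist"; returns a dict with "image" (400x640x3 uint8, blue, green, red), "camera_matrix" (3x3 intrinsics, pixels), "k1" (the pictures are not rectified: a ray, as slopes to the right and down, at radius r is drawn at 1 + k1 r^2 times it, then the intrinsics apply), "pose" (4x4, takes a point from camera to world coordinates). Camera axes: x right, y up, looking along -z (the intrinsics and any distortion apply to the point x, -y, -z); pixel columns grow to the right and rows downward; lengths in m; the calibration is good to about 2 mm. A picture is of the moment at which its call begins. There is no depth.
- env.job_done(): hands the job in; it is judged then, once.
Trained networks look in a picture, given as the dict that the camera call returned (one of the last four; its "shot" number tells which), for a name from the list of things; names that differ only in an ending like _2 or _b are one class to them, and where a whole thing is asked for, a point or a joint stands for the part that bears it (a point fixed in the world has none). Each returns a list of dicts, best first, with "conf" (0 to 1); they miss things now and then, are a little off and sometimes report something else, mostly with a low value. They report only what shows in the picture. A call takes as long as a camera call. They do not tell look-alikes from the thing itself.
- env.masks_of(name, picture): "region" (400x640 bool, what is visible of it) and "point" ([column, row] in pixels, amid what is visible of it).
The state is a dict: "clock": time; "qpos": joint angles; "qvel": joint speeds; "joint_efforts": joint torques, N m; "ee_pos": TCP position; "orientation": TCP orientation; "contact_force": force on the tool from outside, world axes, zero at the start; "torque": the same for the moment, N m; "finger_gap": finger opening in m; "grasp_force": force on a finger pad.
Only numpy, scipy, OpenCV 4.12 (cv2) and the standard library are available. Lean on these libraries where they do the work, as an engineer would, in place of code of your own. Each camera call takes 0.05 s, during which the arm holds its last target. There are 200 camera calls.

## Task

Pick up the loose straight-sided brass candle cup and press it, upright, onto the stud of the bare candle stand until it clicks past the spring balls and sits fully home like the one on the finished stand. Keep pressing after the click so that the rubber ring under the cup stays squeezed, and finish like that: the job ends with the gripper still on the cup, pushing it down. Press firmly but do not ram it, and leave the other things on the table where they are.

Things in the scene. Friction and masses are not known exactly. Their poses are not given: they have to be found in the camera images.
- candle_cup: The loose brass candle cup: straight round tube 44 mm across, 64 mm tall, 0.08 to 0.15 kg, upright on the table, same all round. Origin at the centre of its foot, z up its axis. Foot: rounded lip 6 mm thick with an opening 25 mm across; above it a socket 36 mm across that ends 40 mm above the foot. Grip it round the outside, in its upper half, from above.
- cup_rim (a point): Centre of the candle cup's top rim, 64 mm above its foot. The candle bore here is 36 mm across and 20 mm deep.
- bare_stand: The candle stand without a cup, fixed: dark steel foot 84 mm across, narrowing to a stem, with a flange 44 mm across, 50 mm above the table; on it a rubber ring 40 mm across on a stiff spring, and through that a steel stud 22 mm across. Four spring balls stick 4 mm out of the stud, centred 68 mm above the table. Origin at the centre of its underside, z up.
- stud_tip (a point): Centre of the top of the bare stand's stud, 92 mm above the table; the top 10 mm is coned, 12 mm across at the tip. The cup's foot meets the spring balls about 72 mm above the table; the push rises to roughly 10 N near 70 mm, then drops past 67 mm and the balls even pull the cup down by up to 10 N (the click).
- seat (a point): Centre of the rubber ring's upper face when it is not squeezed, 58 mm above the table, on the stud's axis: where the cup's foot comes to lie after the click.
- seat_ring (a joint): How far the rubber ring of the bare stand is squeezed down, m: 0 free, 0.004 at its stop. It takes 3 N per mm, so 2 mm needs 6 N; the cup's own weight squeezes it by less than 0.6 mm.
- finished_stand: The same kind of stand with its cup already on, fixed to the table, 122 mm high; the pattern to match. Leave it alone. Origin at the centre of its underside. It may stand left or right of the bare one.
- brass_bowl: Bystander: small flared brass tea-light bowl, 63 mm across at the rim, 46 mm tall (wider and lower than the candle cup, slanted wall). Origin under its centre.
- tealight_a: Bystander: tea light, 38 mm across, 18 mm tall. Origin under its centre.
- tealight_b: Bystander: tea light, 38 mm across, 19 mm tall. Origin under its centre.
- matches: Bystander: matchbox 62 x 110 x 22 mm lying at the left rear. Origin under its centre.
Things that resemble listed ones, but are neither listed nor needed, are in the scene too. What is shaped like the candle_cup but green is not meant. What is shaped like the bare_stand but green is not meant.

How it is judged:
By the outcome, as a careful person would: the job done as asked, in the order asked, and still so for the second after the job is handed in, while the arm keeps its last pose, push and grip.
It also fails if it takes over 35 s, if anything falls off the work surface, if the arm or the gripper's body presses on something with over 40 N, if the wrist force passes 120 N, or if a joint passes its speed limit or range.

## Working session

There is one attempt and no reset: what is moved stays moved. The work goes in short steps, Python scripts to look and compute and a tool call to move; the robot and the scene stay as the last step left them, time stands still between calls to the robot, and variables do not carry over. Pictures are saved under pics/ and viewed, at most 10 in all, crops included, and the job is handed in when it is done.

Besides the shell and the picture viewer there is one more tool, called after ">>>" by a JSON object that holds its "name" and its "arguments". jog_arm: Moves the arm, as the interface text tells. Shifts and turns lie within -1 to 1; 1 stands for 500 mm of shift or 0.5 rad of turn. Its arguments: {"type":"object","properties":{"increments":{"type":"array","items":{"type":"object","properties":{"dp":{"type":"array","items":{"type":"number"}},"turn":{"type":"array","items":{"type":"number"}}}}},"jaw":{"type":"number"},"grip_force":{"type":"number"}},"required":["increments"]}

```bash
mkdir -p pics; cat > h.py <<'E'
import numpy as np, cv2
from plant import env
def ray(p,uv):
    K=p["camera_matrix"];k=p["k1"]
    d=np.array([(uv[0]-K[0,2])/K[0,0],(uv[1]-K[1,2])/K[1,1]])
    s=d.copy()
    for _ in range(30): s=d/(1+k*(s@s))
    T=p["pose"];v=T[:3,:3]@np.array([s[0],-s[1],-1]);return T[:3,3],v
def atz(p,uv,z):
    o,v=ray(p,uv);return o+v*(z-o[2])/v[2]
def proj(p,X):
    T=p["pose"];c=T[:3,:3].T@(np.array(X)-T[:3,3]);s=np.array([c[0],-c[1]])/-c[2]
    s=s*(1+p["k1"]*(s@s));K=p["camera_matrix"];return np.array([K[0,0]*s[0]+K[0,2],K[1,1]*s[1]+K[1,2]])
E
python3 - <<'E'
from h import *
ims=[]
for c in ["top","side"]:
    p=env.read_camera(c);im=p["image"].copy();print(c,p["pose"][:3,3].round(3),p["pose"][:3,2].round(2))
    for n in ["candle_cup","bare_stand","finished_stand","brass_bowl"]:
        for d in env.masks_of(n,p):
            if d["conf"]<.2: continue
            ys,xs=np.where(d["region"]);m=d["region"]
            b=p["image"][m].mean(0).round()
            print(n,round(d["conf"],2),np.round(d["point"]),xs.min(),xs.max(),ys.min(),ys.max(),b,atz(p,d["point"],.05).round(3))
    cv2.imwrite(f"pics/{c}.png",im)
print(env.observe())
E
```

```text
top [0.325 0.025 1.157] [-0.21 -0.    0.98]
candle_cup 0.87 [290. 238.] 280 298 228 247 [ 54.  95. 131.] [0.467 0.1   0.05 ]
candle_cup 0.8 [330. 254.] 320 338 243 261 [52. 96. 70.] [0.43  0.004 0.05 ]
candle_cup 0.64 [299. 270.] 292 308 264 281 [51. 96. 63.] [0.39  0.078 0.05 ]
bare_stand 0.83 [388. 185.] 371 403 170 200 [53. 64. 75.] [ 0.603 -0.14   0.05 ]
finished_stand 0.75 [255. 199.] 243 274 183 218 [50. 72. 93.] [0.562 0.191 0.05 ]
brass_bowl 0.68 [333. 197.] 324 348 185 208 [ 67. 102. 126.] [ 0.569 -0.002  0.05 ]
side [ 0.392 -0.831  0.882] [-0.14 -0.74  0.66]
candle_cup 0.97 [266. 242.] 255 274 230 259 [41. 97. 63.] [ 0.438 -0.004  0.05 ]
candle_cup 0.74 [244. 227.] 232 251 214 243 [43. 99. 66.] [0.392 0.06  0.05 ]
candle_cup 0.65 [274. 213.] 264 282 202 229 [ 42.  99. 144.] [0.474 0.096 0.05 ]
bare_stand 0.9 [294. 287.] 276 311 261 303 [ 47. 111.  67.] [ 0.479 -0.156  0.05 ]
bare_stand 0.75 [358. 284.] 349 369 259 301 [ 80.  91. 107.] [ 0.621 -0.176  0.05 ]
finished_stand 0.7 [301. 188.] 288 318 159 210 [ 56.  88. 119.] [0.56  0.183 0.05 ]
brass_bowl 0.76 [320. 241.] 310 334 228 255 [ 65. 115. 151.] [ 0.568 -0.027  0.05 ]
{'clock': 0.5, 'qpos': array([ 1.17385466e+00,  8.71956872e-02,  1.37072590e+00,  4.78156390e-05,
        1.68361776e+00, -1.03093779e-01]), 'qvel': array([ 0.00187312, -0.00183952, -0.0012224 , -0.00054824,  0.00095884,
       -0.00062786]), 'joint_efforts': array([-9.76637748e-04, -3.51281726e+01, -3.13106024e+01, -2.15601212e-04,
        1.10383913e-03, -3.72368163e-06]), 'ee_pos': array([0.15928763, 0.52643114, 0.23133008]), 'orientation': array([ 1.46393252e-01,  9.89226473e-01,  3.17016552e-05, -1.64227064e-05]), 'contact_force': array([ 0.52961223, -0.48187227,  0.73128225]), 'torque': array([ 0.01341369, -0.02550162,  0.00505423]), 'grasp_force': 0.0, 'finger_gap': 0.08556385586726313}
```

```bash
python3 - <<'E'
import cv2,numpy as np
a=cv2.resize(cv2.imread("pics/top.png")[130:310,200:440],None,fx=3.3,fy=3.3,interpolation=cv2.INTER_CUBIC)
b=cv2.resize(cv2.imread("pics/side.png")[130:330,190:430],None,fx=3,fy=3,interpolation=cv2.INTER_CUBIC)
cv2.imwrite("pics/t1.png",a);cv2.imwrite("pics/s1.png",b)
E
```

```text
(no output)
```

View pics/t1.png

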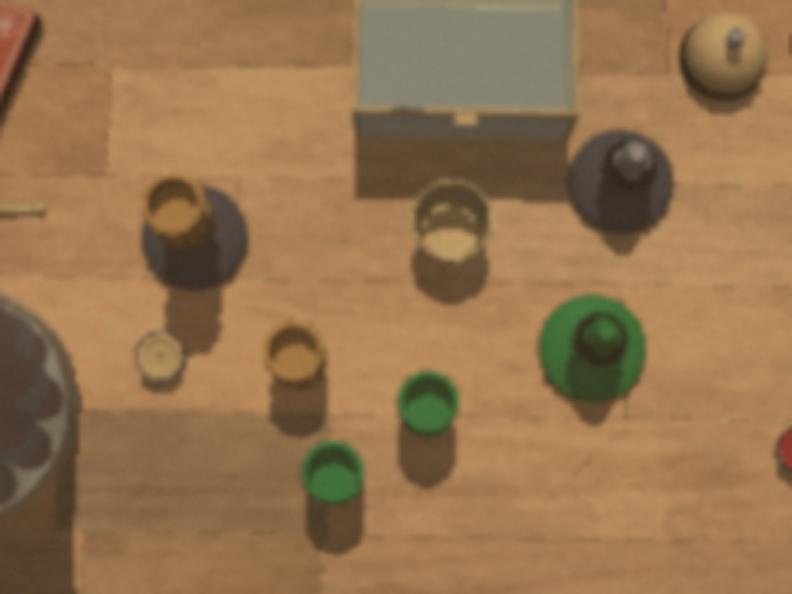

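View pics/s1.png

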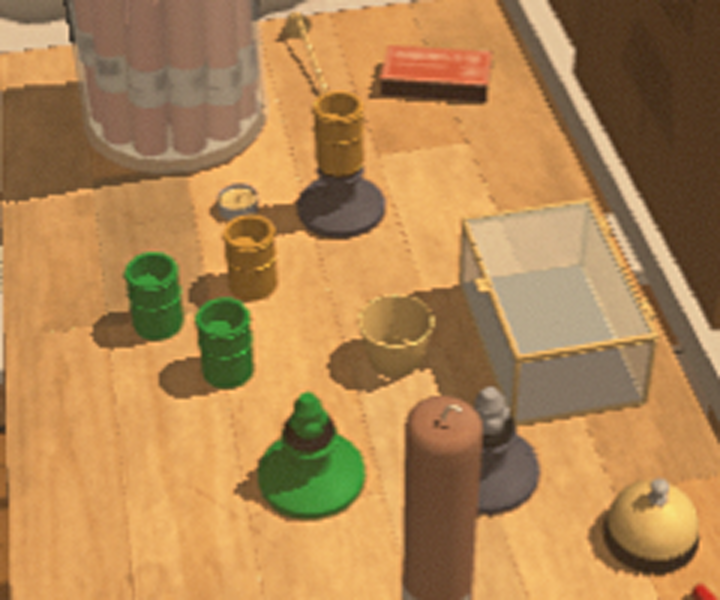

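The top view shows the brass cup at about (289,237), the two green cups at (330,254) and (300,273), and the bare steel stand with its foot at (388,185) and stud tip at (391,177). The green stand is at (380,235). In the side view a tall candle stands in front of the bare stand, and a big jar is at the left.

View pics/top.png

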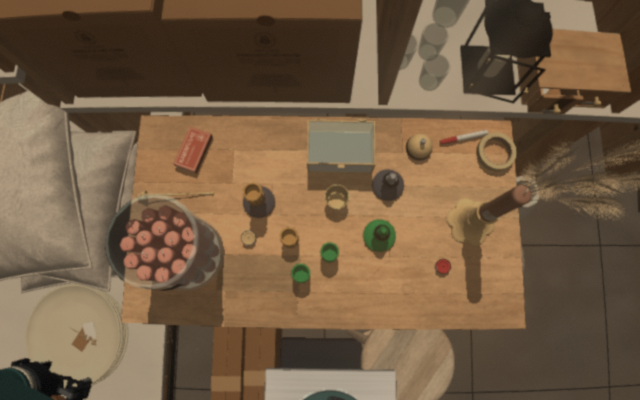

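View pics/side.png

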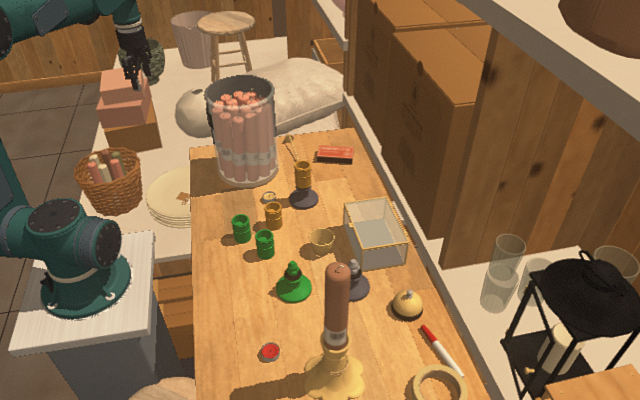

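```bash
python3 - <<'E'
from h import *
t=env.read_camera("top");s=env.read_camera("side")
c=lambda q:(200+q[0]/3.3,130+q[1]/3.3)
d=lambda q:(190+q[0]/3,130+q[1]/3)
print("cup rim top",atz(t,c((295,343)),.064),"side",atz(s,d((250,229)),.064))
print("foot top",atz(t,c((620,182)),.003),"tip top",atz(t,c((634,152)),.09),"side tip",atz(s,d((491,393)),.09))
print("fin foot",atz(t,c((195,237)),.003),"fin rim",atz(t,c((176,201)),.122),atz(s,d((340,105)),.122))
print("bowl",atz(t,c((452,212)),.046), "green cups",atz(t,c((429,392)),.064),atz(t,c((333,463)),.064))
print("jar back/right edge",[atz(t,c(q),z).round(3) for q in((75,400),(0,295)) for z in (0,.15,.25)])
E
```

```text
cup rim top [0.47425922 0.1018677  0.064     ] side [0.4736025  0.10697651 0.064     ]
foot top [ 0.6139543  -0.14600071  0.003     ] tip top [ 0.61497454 -0.14376946  0.09      ] side tip [ 0.61784333 -0.14313493  0.09      ]
fin foot [0.5646359  0.18672365 0.003     ] fin rim [0.56562361 0.18465343 0.122     ] [0.5696663  0.18830476 0.122     ]
bowl [ 0.57788947 -0.01228621  0.046     ] green cups [0.44002999 0.00391001 0.064     ] [0.38788744 0.07219929 0.064     ]
jar back/right edge [array([0.436, 0.275, 0.   ]), array([0.422, 0.242, 0.15 ]), array([0.412, 0.221, 0.25 ]), array([0.517, 0.338, 0.   ]), array([0.492, 0.298, 0.15 ]), array([0.475, 0.271, 0.25 ])]
```

The jar is tall, at the left (153,240), so I'll retract toward the base before swinging past it.

>>> {"name": "jog_arm", "arguments": {"increments": [{"dp": [-0.1, -0.4, 0], "turn": [0, 0, -1]}, {"dp": [-0.1, -0.4, 0], "turn": [0, 0, -1]}, {"dp": [-0.1, -0.4, 0], "turn": [0, 0, -1]}, {"dp": [-0.1, -0.4, 0], "turn": [0, 0, -1]}, {"dp": [-0.1, -0.4, 0], "turn": [0, 0, -1]}], "jaw": 1}}

```text
clock: 1.1
ee_pos: [0.1484, 0.3168, 0.2315]
orientation: [-0.102, 0.995, -0.0, 0.001]
contact_force: [-0.6, 0.6, 0.2]
finger_gap: 0.0854
grasp_force: 0.0
```

```bash
cat >> h.py <<'E'
from scipy.spatial.transform import Rotation as R
def go(X):
    o=env.observe();r=R.from_quat(o["orientation"])
    print("t",round(o["clock"],2),"at",o["ee_pos"].round(4),"yaw_y",np.degrees(np.arctan2(*r.as_matrix()[:2,1][::-1])).round(1),"zax",r.as_matrix()[:,2].round(3),"F",o["contact_force"].round(1),"gap",round(o["finger_gap"],4))
    for x in X: print(x,"dp",(r.inv().apply(np.array(x)-o["ee_pos"])/.5).round(3))
E
python3 -c "
from h import *
go([(.3,.12,.231),(.474,.103,.2)])"
```

```text
t 1.1 at [0.1484 0.3168 0.2315] yaw_y 101.7 zax [ 0.001  0.    -1.   ] F [-0.6  0.6  0.2] gap 0.0854
(0.3, 0.12, 0.231) dp [-0.217 -0.447  0.001]
(0.474, 0.103, 0.2) dp [-0.551 -0.551  0.064]
```

>>> {"name": "jog_arm", "arguments": {"increments": [{"dp": [-0.22, -0.45, 0]}, {"dp": [-0.22, -0.45, 0]}, {"dp": [-0.22, -0.45, 0]}, {"dp": [-0.22, -0.45, 0]}, {"dp": [-0.22, -0.45, 0]}]}}

```text
schema error: expected keys dp, turn
```

>>> {"name": "jog_arm", "arguments": {"increments": [{"dp": [-0.33, -0.1, 0.06]}, {"dp": [-0.33, -0.1, 0.06]}, {"dp": [-0.33, -0.1, 0.06]}, {"dp": [-0.33, -0.1, 0.06]}, {"dp": [-0.33, -0.1, 0.06]}]}}

```text
schema error: expected keys dp, turn
```

```bash
python3 - <<'E'
from h import *
go([(.474,.103,.2)])
p=env.read_camera("wrist");cv2.imwrite("pics/w1.png",p["image"])
print(p["pose"].round(3))
for d in env.masks_of("candle_cup",p):
    ys,xs=np.where(d["region"]);print(round(d["conf"],2),d["point"],xs.min(),xs.max(),ys.min(),ys.max(),p["image"][d["region"]].mean(0).round(),atz(p,d["point"],.064))
print(proj(p,(.474,.103,.064)),proj(p,(.474,.103,0)))
E
```

```text
t 1.1 at [0.1484 0.3168 0.2315] yaw_y 101.7 zax [ 0.001  0.    -1.   ] F [-0.6  0.6  0.2] gap 0.0854
(0.474, 0.103, 0.2) dp [-0.551 -0.551  0.064]
[[-0.204 -0.943 -0.262  0.081]
 [ 0.979 -0.196 -0.055  0.302]
 [ 0.    -0.268  0.964  0.373]
 [ 0.     0.     0.     1.   ]]
0.95 [39.0, 332.6] 13 66 306 354 [49. 89. 53.] [0.40133516 0.02200033 0.064     ]
0.93 [112.5, 294.1] 93 128 285 307 [43. 76. 54.] [0.32475519 0.11342904 0.064     ]
0.9 [122.3, 380.5] 106 140 364 399 [ 58.  98. 128.] [0.45176572 0.12748797 0.064     ]
[103.53096375 389.9841344 ] [130.5420598  354.11118136]
```

View pics/w1.png

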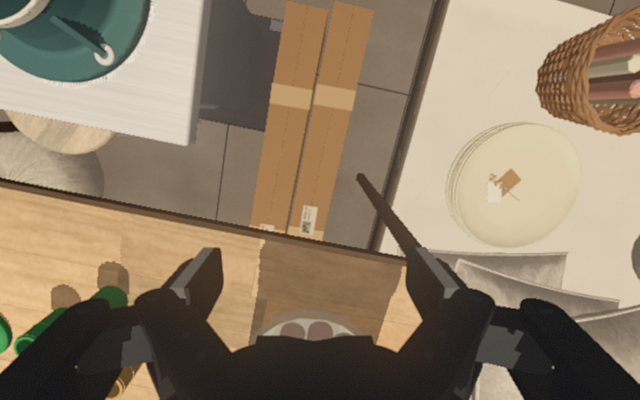

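The move was refused because each row needs both keys. The wrist picture, still at the retracted pose, shows the fingers at (200,290) and (430,290) and green cups at the lower left. Repeating the moves with both keys.

>>> {"name": "jog_arm", "arguments": {"increments": [{"dp": [-0.22, -0.45, 0], "turn": [0, 0, 0]}, {"dp": [-0.22, -0.45, 0], "turn": [0, 0, 0]}, {"dp": [-0.22, -0.45, 0], "turn": [0, 0, 0]}, {"dp": [-0.22, -0.45, 0], "turn": [0, 0, 0]}, {"dp": [-0.22, -0.45, 0], "turn": [0, 0, 0]}]}}

```text
clock: 1.7
ee_pos: [0.3047, 0.1224, 0.2318]
orientation: [-0.103, 0.995, 0.001, 0.001]
contact_force: [1.4, 1.4, -0.1]
finger_gap: 0.0851
grasp_force: 0.0
```

>>> {"name": "jog_arm", "arguments": {"increments": [{"dp": [-0.33, -0.1, 0.06], "turn": [0, 0, 0]}, {"dp": [-0.33, -0.1, 0.06], "turn": [0, 0, 0]}, {"dp": [-0.33, -0.1, 0.06], "turn": [0, 0, 0]}, {"dp": [-0.33, -0.1, 0.06], "turn": [0, 0, 0]}, {"dp": [-0.33, -0.1, 0.06], "turn": [0, 0, 0]}]}}

```text
clock: 2.2
ee_pos: [0.4777, 0.1081, 0.1986]
orientation: [-0.102, 0.995, 0.0, -0.002]
contact_force: [-0.5, 0.5, 0.6]
finger_gap: 0.0852
grasp_force: 0.0
```

```bash
python3 - <<'E'
from h import *
go([(.474,.103,.2)])
p=env.read_camera("wrist");cv2.imwrite("pics/w2.png",p["image"])
for d in env.masks_of("candle_cup",p):
    ys,xs=np.where(d["region"]);print(round(d["conf"],2),d["point"],xs.min(),xs.max(),ys.min(),ys.max(),p["image"][d["region"]].mean(0).round(),atz(p,d["point"],.064))
print(proj(p,(.474,.103,.064)),proj(p,(.474,.103,0)))
E
```

```text
t 2.2 at [0.4777 0.1081 0.1986] yaw_y 101.7 zax [-0.004 -0.    -1.   ] F [-0.5  0.5  0.6] gap 0.0852
(0.474, 0.103, 0.2) dp [ 0.009 -0.009 -0.003]
0.95 [299.9, 76.6] 274 325 48 104 [ 67. 116.  82.] [0.38223303 0.07515527 0.064     ]
0.82 [218.5, 121.2] 188 250 94 146 [ 69. 121.  92.] [0.43254611 0.01248015 0.064     ]
0.79 [314.6, 176.2] 290 338 150 204 [ 78. 129. 166.] [0.4633177  0.10477469 0.064     ]
[310.33715864 186.9979921 ] [310.95613527 174.22404421]
```

View pics/w2.png

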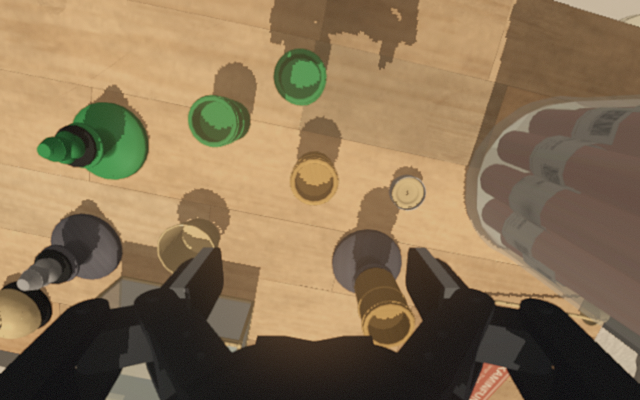

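The wrist view shows the brass cup with its rim centred near (314,180), green cups at (300,77) and (218,121), and the bare stand at the lower left (foot 88,245, tip 27,285). I'll fit the cup silhouette in all three cameras.

```bash
cat >> h.py <<'E'
from scipy.optimize import minimize
A=np.linspace(0,2*np.pi,48)
def sil(p,x,y,prof,z0=0):
    m=np.zeros((1600,2560),np.uint8)
    for (za,ra),(zb,rb) in zip(prof[:-1],prof[1:]):
        P=[proj(p,(x+r*np.cos(a),y+r*np.sin(a),z+z0)) for z,r in((za,ra),(zb,rb)) for a in A]
        cv2.fillConvexPoly(m,cv2.convexHull(((np.array(P)+.5)*4).astype(np.int32)),1)
    return cv2.resize(m.astype(np.float32),(640,400),interpolation=cv2.INTER_AREA)
def fit(p,reg,x0,prof,z0=0):
    reg=reg.astype(np.float32)
    f=lambda v:np.abs(sil(p,*v,prof,z0)-reg).sum()/reg.sum()
    r=minimize(f,x0,method="Nelder-Mead",options=dict(initial_simplex=[x0,(x0[0]+.01,x0[1]),(x0[0],x0[1]+.01)],xatol=2e-4,fatol=1e-3))
    return r.x.round(4),round(r.fun,3)
CUP=[(0,.022),(.064,.022)]
STAND=[(0,.042),(.012,.042),(.03,.012),(.048,.012),(.048,.022),(.050,.022),(.050,.02),(.058,.02),(.058,.011),(.082,.011),(.092,.006)]
E
python3 - <<'E'
from h import *
for c in ["wrist","top","side"]:
    p=env.read_camera(c)
    for n,pr,x0 in (("candle_cup",CUP,(.472,.103)),("bare_stand",STAND,(.615,-.144))):
        for d in env.masks_of(n,p):
            if d["conf"]<.3: continue
            b=p["image"][d["region"]].mean(0)
            if b[1]>b[2]: continue
            print(c,n,round(d["conf"],2),fit(p,d["region"],x0,pr),d["region"].sum())
E
```

```text
wrist candle_cup 0.82 (array([0.468 , 0.1053]), np.float64(0.048)) 1987
wrist bare_stand 0.89 (array([ 0.6152, -0.1446]), np.float64(0.063)) 4912
top candle_cup 0.74 (array([0.4694, 0.1064]), np.float64(0.507)) 214
top bare_stand 0.68 (array([ 0.6141, -0.1441]), np.float64(0.064)) 798
side candle_cup 0.8 (array([0.4719, 0.108 ]), np.float64(0.072)) 440
side bare_stand 0.95 (array([ 0.6183, -0.1425]), np.float64(0.777)) 607
```

```bash
python3 -c "
from h import *
go([(.469,.1055,.1),(.469,.1055,.028)])"
```

```text
t 2.75 at [0.4741 0.1082 0.2019] yaw_y 101.8 zax [ 0.001  0.    -1.   ] F [-0.5  0.2  0.4] gap 0.0856
(0.469, 0.1055, 0.1) dp [ 0.011 -0.003  0.204]
(0.469, 0.1055, 0.028) dp [ 0.012 -0.003  0.348]
```

>>> {"name": "jog_arm", "arguments": {"increments": [{"dp": [0.012, -0.003, 0.08], "turn": [0, 0, 0]}, {"dp": [0.012, -0.003, 0.16], "turn": [0, 0, 0]}, {"dp": [0.012, -0.003, 0.23], "turn": [0, 0, 0]}, {"dp": [0.012, -0.003, 0.23], "turn": [0, 0, 0]}, {"dp": [0.012, -0.003, 0.23], "turn": [0, 0, 0]}]}}

```text
clock: 3.25
ee_pos: [0.4688, 0.1054, 0.0868]
orientation: [-0.103, 0.995, 0.0, -0.0]
contact_force: [-0.1, 0.3, 0.8]
finger_gap: 0.0854
grasp_force: 0.0
```

```bash
python3 - <<'E'
from h import *
go([(.469,.1055,.028)])
p=env.read_camera("wrist")
for d in env.masks_of("candle_cup",p):
    b=p["image"][d["region"]].mean(0)
    if d["conf"]>.3 and b[2]>b[1]: print(round(d["conf"],2),d["point"],fit(p,d["region"],(.469,.1055),CUP))
E
```

```text
t 3.25 at [0.4688 0.1054 0.0868] yaw_y 101.8 zax [-0.  0. -1.] F [-0.1  0.3  0.8] gap 0.0854
(0.469, 0.1055, 0.028) dp [-0.     0.     0.118]
0.59 [314.3, 228.5] (array([0.468 , 0.1053]), np.float64(0.041))
```

>>> {"name": "jog_arm", "arguments": {"increments": [{"dp": [0.002, 0, 0.05], "turn": [0, 0, 0]}, {"dp": [0.002, 0, 0.1], "turn": [0, 0, 0]}, {"dp": [0.002, 0, 0.118], "turn": [0, 0, 0]}, {"dp": [0.002, 0, 0.118], "turn": [0, 0, 0]}, {"dp": [0.002, 0, 0.118], "turn": [0, 0, 0]}]}}

```text
clock: 3.85
ee_pos: [0.4693, 0.1053, 0.0292]
orientation: [-0.103, 0.995, 0.0, 0.002]
contact_force: [-1.1, -0.1, 0.3]
finger_gap: 0.0857
grasp_force: 0.0
```

>>> {"name": "jog_arm", "arguments": {"increments": [{"dp": [0, 0, 0], "turn": [0, 0, 0]}, {"dp": [0, 0, 0], "turn": [0, 0, 0]}, {"dp": [0, 0, 0], "turn": [0, 0, 0]}, {"dp": [0, 0, 0], "turn": [0, 0, 0]}, {"dp": [0, 0, 0], "turn": [0, 0, 0]}], "jaw": 0, "grip_force": 60}}

```text
clock: 4.35
ee_pos: [0.4689, 0.1052, 0.0285]
orientation: [-0.103, 0.995, 0.0, 0.001]
contact_force: [0.4, -0.4, 5.7]
finger_gap: 0.0423
grasp_force: 61.1
```

>>> {"name": "jog_arm", "arguments": {"increments": [{"dp": [0, 0, 0], "turn": [0, 0, 0]}, {"dp": [0, 0, 0], "turn": [0, 0, 0]}, {"dp": [0, 0, 0], "turn": [0, 0, 0]}, {"dp": [0, 0, 0], "turn": [0, 0, 0]}]}}

```text
clock: 4.75
ee_pos: [0.4689, 0.1052, 0.0285]
orientation: [-0.103, 0.995, 0.0, 0.001]
contact_force: [-0.1, 0.1, 4.6]
finger_gap: 0.0421
grasp_force: 61.1
```

>>> {"name": "jog_arm", "arguments": {"increments": [{"dp": [0, 0, -0.07], "turn": [0, 0, 0]}, {"dp": [0, 0, -0.15], "turn": [0, 0, 0]}, {"dp": [0, 0, -0.23], "turn": [0, 0, 0]}, {"dp": [0, 0, -0.28], "turn": [0, 0, 0]}, {"dp": [0, 0, -0.28], "turn": [0, 0, 0]}]}}

```text
clock: 5.25
ee_pos: [0.4701, 0.1054, 0.1716]
orientation: [-0.103, 0.995, 0.0, 0.004]
contact_force: [0.8, 0.9, -1.3]
finger_gap: 0.0418
grasp_force: 61.1
```

```bash
python3 - <<'E'
from h import *
go([(.54,-.02,.169),(.615,-.144,.169)])
p=env.read_camera("wrist");cv2.imwrite("pics/w3.png",p["image"])
o=env.observe()["ee_pos"]
for d in env.masks_of("candle_cup",p):
    b=p["image"][d["region"]].mean(0)
    print(round(d["conf"],2),d["point"],b.round())
    if d["conf"]>.3 and b[2]>b[1]: print(fit(p,d["region"],o[:2],CUP,o[2]-.0285))
E
```

```text
t 5.25 at [0.4701 0.1054 0.1716] yaw_y 101.8 zax [ 0.008  0.001 -1.   ] F [ 0.8  0.9 -1.3] gap 0.0418
(0.54, -0.02, 0.169) dp [-0.085 -0.274  0.006]
(0.615, -0.144, 0.169) dp [-0.181 -0.548  0.007]
0.84 [210.3, 128.1] [ 71. 124.  97.]
0.75 [301.4, 80.3] [ 59. 101.  80.]
0.7 [315.0, 277.2] [ 62. 105. 138.]
(array([0.4716, 0.1049]), np.float64(0.022))
```

View pics/w3.png

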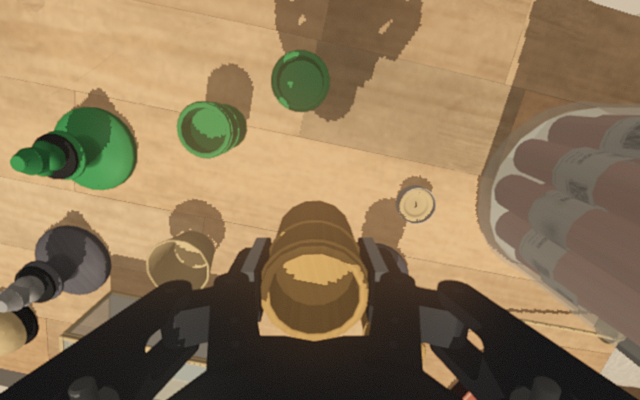

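The cup is held upright between the pads, rim near (315,290). Carrying it over to the bare stand.

>>> {"name": "jog_arm", "arguments": {"increments": [{"dp": [-0.03, -0.09, 0], "turn": [0, 0, 0]}, {"dp": [-0.06, -0.18, 0], "turn": [0, 0, 0]}, {"dp": [-0.09, -0.27, 0], "turn": [0, 0, 0]}, {"dp": [-0.12, -0.36, 0], "turn": [0, 0, 0]}, {"dp": [-0.15, -0.45, 0], "turn": [0, 0, 0]}]}}

```text
clock: 5.85
ee_pos: [0.5865, -0.101, 0.1637]
orientation: [-0.103, 0.995, 0.001, -0.003]
contact_force: [0.4, 0.9, -0.9]
finger_gap: 0.0424
grasp_force: 61.2
```

>>> {"name": "jog_arm", "arguments": {"increments": [{"dp": [-0.02, -0.06, 0], "turn": [0, 0, 0]}, {"dp": [-0.032, -0.097, 0], "turn": [0, 0, 0]}, {"dp": [-0.032, -0.097, 0], "turn": [0, 0, 0]}, {"dp": [-0.032, -0.097, 0], "turn": [0, 0, 0]}, {"dp": [-0.032, -0.097, 0], "turn": [0, 0, 0]}]}}

```text
clock: 6.35
ee_pos: [0.612, -0.1426, 0.1658]
orientation: [-0.103, 0.995, 0.001, -0.001]
contact_force: [0.1, -0.2, -0.7]
finger_gap: 0.042
grasp_force: 61.2
```

```bash
python3 - <<'E'
from h import *
go([(.615,-.1443,.145)])
o=env.observe()["ee_pos"]
for c in("wrist","side","top"):
    p=env.read_camera(c);cv2.imwrite(f"pics/{c}4.png",p["image"])
    for n,pr,z0 in(("candle_cup",CUP,o[2]-.0285),("bare_stand",STAND,0)):
      for d in env.masks_of(n,p):
        b=p["image"][d["region"]].mean(0)
        if d["conf"]>.3 and b[2]>b[1]: print(c,n,round(d["conf"],2),np.round(d["point"]),d["region"].sum(),fit(p,d["region"],o[:2],pr,z0))
w=cv2.imread("pics/wrist4.png")[180:400,200:440];s=cv2.imread("pics/side4.png")[180:330,280:440]
cv2.imwrite("pics/c4.png",np.hstack([cv2.resize(w,(400,367)),cv2.resize(s,(391,367),interpolation=cv2.INTER_CUBIC)]))
E
```

```text
t 6.35 at [ 0.612  -0.1426  0.1658] yaw_y 101.9 zax [-0.003  0.002 -1.   ] F [ 0.1 -0.2 -0.7] gap 0.042
(0.615, -0.1443, 0.145) dp [-0.005 -0.005  0.042]
wrist candle_cup 0.86 [314. 276.] 11567 (array([ 0.6113, -0.1436]), np.float64(0.047))
wrist bare_stand 0.87 [313. 181.] 4341 (array([ 0.6134, -0.1442]), np.float64(0.299))
wrist bare_stand 0.58 [314. 274.] 11582 (array([ 0.6779, -0.1294]), np.float64(0.548))
side candle_cup 0.63 [349. 236.] 413 (array([ 0.6142, -0.1423]), np.float64(0.743))
side bare_stand 0.9 [356. 280.] 655 (array([ 0.6196, -0.142 ]), np.float64(0.662))
top candle_cup 0.67 [400. 174.] 165 (array([ 0.5937, -0.1406]), np.float64(1.864))
top bare_stand 0.61 [394. 181.] 191 (array([ 0.6391, -0.1669]), np.float64(3.38))
```

View pics/c4.png

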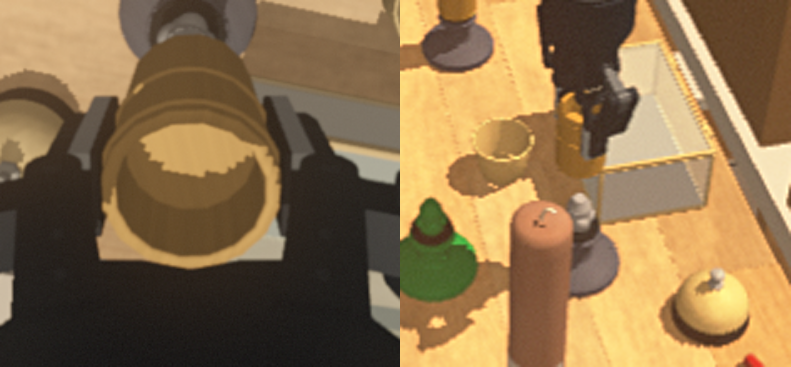

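The cup hangs upright over the stud with the stand behind it. I'll refit the stand with the occluded pixels ignored.

```bash
python3 - <<'E'
from h import *
o=env.observe()["ee_pos"];go([])
p=env.read_camera("wrist")
cup=[d for d in env.masks_of("candle_cup",p) if d["region"].sum()>8000][0]["region"]
st=[d for d in env.masks_of("bare_stand",p) if d["region"].sum()<8000 and d["conf"]>.5][0]["region"]
ok=np.ones((400,640));ok[cv2.dilate(cup.astype(np.uint8),np.ones((5,5)))>0]=0;ok[225:]=0
print("cup",fit(p,cup,o[:2],CUP,o[2]-.0285))
f=lambda v:(np.abs(sil(p,*v,STAND)-st)*ok).sum()/st.sum()
for x0 in((.613,-.142),(.618,-.146)):
    r=minimize(f,x0,method="Nelder-Mead",options=dict(initial_simplex=[x0,(x0[0]+.006,x0[1]),(x0[0],x0[1]+.006)],xatol=2e-4,fatol=1e-3));print(r.x.round(4),r.fun)
E
```

```text
t 6.8 at [ 0.613  -0.1437  0.1676] yaw_y 101.8 zax [ 0. -0. -1.] F [ 0.5  0.8 -0.8] gap 0.0423
cup (array([ 0.6125, -0.1449]), np.float64(0.038))
[ 0.6149 -0.144 ] 0.033806417489421724
[ 0.615  -0.1439] 0.0337476492712741
```

>>> {"name": "jog_arm", "arguments": {"increments": [{"dp": [-0.005, 0, 0.04], "turn": [0, 0, 0]}, {"dp": [-0.005, 0, 0.08], "turn": [0, 0, 0]}, {"dp": [-0.005, 0, 0.09], "turn": [0, 0, 0]}, {"dp": [-0.005, 0, 0.1], "turn": [0, 0, 0]}, {"dp": [-0.005, 0, 0.1], "turn": [0, 0, 0]}]}}

```text
clock: 7.45
ee_pos: [0.6154, -0.1435, 0.1172]
orientation: [-0.103, 0.995, 0.0, -0.0]
contact_force: [-0.5, 0.8, -1.5]
finger_gap: 0.0422
grasp_force: 61.2
```

>>> {"name": "jog_arm", "arguments": {"increments": [{"dp": [0, 0, 0.006], "turn": [0, 0, 0]}, {"dp": [0, 0, 0.012], "turn": [0, 0, 0]}, {"dp": [0, 0, 0.018], "turn": [0, 0, 0]}, {"dp": [0, 0, 0.022], "turn": [0, 0, 0]}, {"dp": [0, 0, 0.022], "turn": [0, 0, 0]}]}}

```text
clock: 7.95
ee_pos: [0.6152, -0.1434, 0.1058]
orientation: [-0.103, 0.995, 0.0, -0.0]
contact_force: [-0.1, -0.4, -0.4]
finger_gap: 0.0421
grasp_force: 61.2
```

The stud is inside the foot opening with no side force. Now pressing through the click.

>>> {"name": "jog_arm", "arguments": {"increments": [{"dp": [0, 0, 0.006], "turn": [0, 0, 0]}, {"dp": [0, 0, 0.01], "turn": [0, 0, 0]}, {"dp": [0, 0, 0.014], "turn": [0, 0, 0]}, {"dp": [0, 0, 0.018], "turn": [0, 0, 0]}, {"dp": [0, 0, 0.02], "turn": [0, 0, 0]}]}}

```text
clock: 8.45
ee_pos: [0.6154, -0.1438, 0.0989]
orientation: [-0.103, 0.995, -0.001, 0.0]
contact_force: [-4.6, 0.4, 11.3]
finger_gap: 0.0421
grasp_force: 62.2
```

>>> {"name": "jog_arm", "arguments": {"increments": [{"dp": [0, 0, 0.005], "turn": [0, 0, 0]}, {"dp": [0, 0, 0.01], "turn": [0, 0, 0]}, {"dp": [0, 0, 0.015], "turn": [0, 0, 0]}, {"dp": [0, 0, 0.018], "turn": [0, 0, 0]}, {"dp": [0, 0, 0.018], "turn": [0, 0, 0]}]}}

```text
clock: 8.95
ee_pos: [0.6148, -0.1434, 0.086]
orientation: [-0.103, 0.995, 0.0, -0.001]
contact_force: [-2.3, -1.2, -2.7]
finger_gap: 0.0424
grasp_force: 61.6
```

>>> {"name": "jog_arm", "arguments": {"increments": [{"dp": [0, 0, 0.002], "turn": [0, 0, 0]}, {"dp": [0, 0, 0.004], "turn": [0, 0, 0]}, {"dp": [0, 0, 0.004], "turn": [0, 0, 0]}, {"dp": [0, 0, 0.004], "turn": [0, 0, 0]}]}}

```text
clock: 9.35
ee_pos: [0.6153, -0.1433, 0.0854]
orientation: [-0.103, 0.995, 0.0, -0.0]
contact_force: [-3.1, 0.1, 0.3]
finger_gap: 0.0421
grasp_force: 61.8
```

>>> {"name": "jog_arm", "arguments": {"increments": [{"dp": [0, 0, 0.002], "turn": [0, 0, 0]}, {"dp": [0, 0, 0.002], "turn": [0, 0, 0]}, {"dp": [0, 0, 0.002], "turn": [0, 0, 0]}, {"dp": [0, 0, 0.002], "turn": [0, 0, 0]}]}}

```text
clock: 9.75
ee_pos: [0.6155, -0.1434, 0.085]
orientation: [-0.103, 0.995, -0.0, 0.0]
contact_force: [-4.7, 1.0, 4.3]
finger_gap: 0.0423
grasp_force: 62.1
```

>>> {"name": "jog_arm", "arguments": {"increments": [{"dp": [0.001, 0, 0.001], "turn": [0, 0, 0]}, {"dp": [0.002, 0, 0.002], "turn": [0, 0, 0]}, {"dp": [0.002, 0, 0.003], "turn": [0, 0, 0]}, {"dp": [0.002, 0, 0.003], "turn": [0, 0, 0]}, {"dp": [0.002, 0, 0.003], "turn": [0, 0, 0]}]}}

```text
clock: 10.25
ee_pos: [0.6154, -0.1434, 0.0842]
orientation: [-0.103, 0.995, -0.0, 0.001]
contact_force: [-3.3, 1.5, 6.9]
finger_gap: 0.0424
grasp_force: 62.4
```

```bash
python3 - <<'E'
from h import *
o=env.observe()["ee_pos"];go([])
for c in("wrist","side"):
    p=env.read_camera(c);cv2.imwrite(f"pics/{c}5.png",p["image"])
go([])
w=cv2.imread("pics/wrist5.png")[150:400,200:440];s=cv2.imread("pics/side5.png")[140:320,270:430]
cv2.imwrite("pics/c5.png",np.hstack([cv2.resize(w,(384,400)),cv2.resize(s,(356,400),interpolation=cv2.INTER_CUBIC)]))
E
```

```text
t 10.25 at [ 0.6154 -0.1434  0.0842] yaw_y 101.8 zax [ 0.003  0.    -1.   ] F [-3.3  1.5  6.9] gap 0.0424
t 10.35 at [ 0.6154 -0.1434  0.0842] yaw_y 101.8 zax [ 0.003  0.    -1.   ] F [-3.8  1.   6.9] gap 0.0421
```

View pics/c5.png

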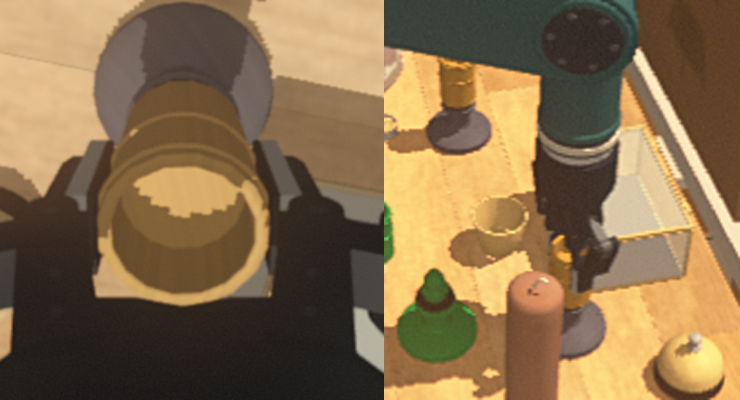

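The cup sits down on the stand with the ring under it, and the push is 6.9 N. I'll add a little margin and hand in.

>>> {"name": "jog_arm", "arguments": {"increments": [{"dp": [0, 0, 0.001], "turn": [0, 0, 0]}, {"dp": [0, 0, 0.001], "turn": [0, 0, 0]}, {"dp": [0, 0, 0.001], "turn": [0, 0, 0]}, {"dp": [0, 0, 0.001], "turn": [0, 0, 0]}, {"dp": [0, 0, 0.001], "turn": [0, 0, 0]}]}}

```text
clock: 10.85
ee_pos: [0.6154, -0.1434, 0.0839]
orientation: [-0.103, 0.995, -0.0, 0.002]
contact_force: [-4.0, 2.2, 6.6]
finger_gap: 0.0422
grasp_force: 62.5
```

```bash
python3 - <<'E'
from h import *
go([]);F=env.observe()["contact_force"][2]
if 5<F<20: print(env.job_done())
E
```

```text
t 10.85 at [ 0.6154 -0.1434  0.0839] yaw_y 101.8 zax [ 0.003  0.    -1.   ] F [-4.   2.2  6.6] gap 0.0422
the job is handed in; nothing more can be done
None
```

The brass cup is on the bare stand, clicked past the spring balls, and the gripper is still pushing it down with about 6.6 N, an estimated 2 mm of ring squeeze; I handed the job in at about 11 s and got no verdict back.

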